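# Put the tool tray into its bay over the wooden sill

## Robot

A 6-joint arm with a two-finger parallel gripper is mounted at the origin on the work surface. World frame = base frame: x ahead of the robot, y to its left, z up, the work surface at z = 0. Lengths are in m, angles in rad, forces in N, time in s.
With the tool pointing down it reaches from about 0.425 to 0.925 m from the base axis. Payload 12.5 kg.
Tool frame: the origin (TCP) lies at the very end of the fingers, on their centre line; the grasp point (between the pads) lies 19 mm behind it; z points along the fingers, y is the direction in which the jaws open and shut (so a half turn about z gives the same grasp; the last joint's range is limited). The gripper opens to 85 mm and grips with 20 to 120 N. Pads are 22 mm wide; open, the fingers measure 114 mm over their backs; the gripper's body (76 mm by 85 mm) begins 54 mm behind the grasp point. The pads swing forward as they close: fully open they stand 13 mm farther back than shut.
Start: joints at [1.186, 0.491, 1.559, -0, 1.092, -0.106], TCP at [0.172, 0.601, 0.231] pointing down, gripper open.
Joint ranges: [-3.1, 3.1], [-0.84, 2.19], [0.05, 2.79], [-1.13, 4.28], [0.06, 2.93], [-2.69, 2.69]. Speed limits (rad/s): [2.22, 2.22, 2.79, 3.14, 3.14, 3.14].

## Interface

Orientations are given as a unit quaternion [x, y, z, w].
In Python, from station import status, get_image, camera_info, r, finder gives the robot as it stands.
- The arm moves only by the tool jog_arm, never from a script. Its argument "moves" is one flat list of numbers, 5 for each row, row after row: the closure, from -1 (fully open) to 1 (shut), then the shift along the tool's x, y, z in units of 0.1 m (1.0 is 0.1 m), then the turn about the tool's z in units of 90 degrees (1.0 is 90 degrees). In form: [gripper, x, y, z, yaw, gripper, x, y, z, yaw, ...]. A call has 1 to 20 rows; each row is the pose to reach, as a shift and turn from the pose commanded when the call began, along the tool's axes at that moment; what a row does not reach only later rows make up. A row lasts 1/10 s, in which the tool goes at most 50 mm and 8.59 degrees, less where a joint would pass 70% of its speed; a pose out of reach is approached as far as the arm can. A call with a number of a shift or a turn outside -1 to 1 is refused whole. A call with a gripper value outside its range is refused whole. The fingers move at their own pace and stop on an object; the grip force is fixed at half the most. Time passes only in rows, so rows that repeat a pose let the fingers close. It gives the time, the measured TCP pose, the force and the opening at its end, in the units of the state.
- status.get_obs(): the state, without advancing time (a new reading comes with each control period).
- get_image(name): name is "side" or "top"; returns the picture (420x560x3 uint8, red, green, blue); there is no depth.
- camera_info(name): a dict with "fx", "fy", "cx", "cy" (pixels), "dist" ([k1, k2, p1, p2, k3] as OpenCV has them; the pictures are not rectified), "world_to_cam" (4x4, takes a point from world to camera coordinates). Camera axes: x right, y down, z forward; pixel columns grow to the right and rows downward; lengths in m; the calibration is good to about 2 mm. A picture is of the moment at which its call begins. camera_info takes no time and is no camera call.
- r.finish_job(): hands the job in, once; it reports no verdict.
Trained networks look in the newest picture that a camera, given by its name, has taken for a name from the list of things; names that differ only in an ending like _2 or _b are one class to them, and where a whole thing is asked for, a point or a joint stands for the part that bears it (a point fixed in the world has none). Each returns a list of dicts, best first, with "score" (0 to 1); they miss things now and then, are a little off and sometimes report something else, mostly with a low value. They report only what shows in the picture. A call takes as long as a camera call. They do not tell look-alikes from the thing itself.
- finder.spot_in(camera, target): "point" ([column, row] in pixels, amid what is visible of it).
- finder.place_of(camera, target): "point" ([column, row] in pixels: a listed point, or the origin of a listed thing).
The state is a dict: "time": time; "joints": joint angles; "joint_velocities": joint speeds; "joint_torque": joint torques, N m; "tool_pos": TCP position; "eef_rot": TCP orientation; "ft_force": force on the tool from outside, world axes, zero at the start; "ft_torque": the same for the moment, N m; "width": finger opening in m.
Only numpy, scipy, OpenCV 4.12 (cv2) and the standard library are available. Lean on these libraries where they do the work, as an engineer would, in place of code of your own. Each camera call takes 0.05 s, during which the arm holds its last target.

## Task

Put the loaded tool tray away in its parking bay without carrying it: one end or its underside must always stay low, on the bench, the sill or the bay floor. Lift its leading end by the front dowel, rest that end on the bay's wooden sill with the rear end still on the bench, and let go; then take it again by the rear dowel and push it in over the sill until the whole tray lies flat on the bay floor behind the sill, and let go. Leave the bottle, the brown corner piece and the mallet where they are.

Things in the scene. Friction and masses are not known exactly. Their poses are not given: they have to be found in the camera images.
- bay: Fixed wooden bay. Origin: bench level, middle of the sill's outer face; x points level into the bay, z up. Sill: batten 24 mm high, 24 deep (x 0 to 24), 178 wide. Behind it a plywood floor 10 mm above the bench, x 24 to 214, 154 mm wide between side boards 40 mm high, 12 thick; closed at x 214 to 230 by a board 45 mm high. Open on top. Place and yaw vary.
- sill_top (a point): Middle of the top face of the sill (24 mm above the bench, 12 mm in from the sill's outer face); axes as the bay's.
- tray_center (a point): Centre of the loose plywood tool tray, 38 mm above its underside: open box 170 mm long (x), 120 wide (y), walls 38 high, flat bottom; corner ears rise to 76 mm and carry a round cross dowel at each end. Chisels and a sanding block, lower than the walls, are fixed in it. 0.5 to 0.85 kg, balanced at its middle. x points to the leading end, which faces the bay at the start.
- front_dowel (a point): Middle of the tray's front cross dowel: round wood, 18 mm diameter, lying along the tray's y, about 100 mm free between the ears; 64 mm above the underside, 74 mm ahead of the tray's centre. It can be pinched from above with the fingers closing along the tray's x; the tray can swing about it in the grasp.
- rear_dowel (a point): Middle of the tray's rear cross dowel, alike, 64 mm above the underside, 74 mm behind the tray's centre.
- front_edge (a point): Middle of the lower edge of the tray's leading end (on the underside, 85 mm ahead of its centre).
- rear_edge (a point): Middle of the lower edge of the tray's rear end (on the underside, 85 mm behind its centre).
- tray: The tool tray; origin at the middle of its underside, axes as tray_center.
- bottle_center (a point): Centre of a pale plastic bottle with a blue cap, 68 mm diameter, 190 mm tall, a bystander.
- corner_center (a point): Centre of an L-shaped brown board corner piece, 120 x 90 x 90 mm, a bystander.
- mallet_head (a point): Centre of the head (55 x 110 x 56 mm) of a wooden mallet lying on the bench, its handle reaching 215 mm from there along its -x, a bystander.
Things that resemble listed ones, but are neither listed nor needed, are in the scene too. Leave any pink or turquoise look-alike of the tray alone.

How it is judged:
On the way, in this order (a step that is already met when the one before it is completed fails the run):
1. the tray's leading edge rests on or over the sill, its rear edge on the bench, and the tray is let go (x of front_edge in the frame of bay above 0.003 m and height (world z) of front_edge above 0.02 m and height (world z) of rear_edge below 0.008 m and contact force between tray and the fingers below 0.2 N and linear speed of tray below 0.03 m/s), for 0.3 s.
2. the tray is taken by the rear dowel while it still lies on the sill (distance between the grasp point and rear_dowel below 0.06 m and contact force between tray and the fingers above 1 N and x of rear_edge in the frame of bay below 0 m and x of front_edge in the frame of bay above 0.003 m), for 0.1 s.
At the end, for the whole second after the job is handed in: Tray at rest and released in the bay: rear edge at least 22 mm in from the sill's outer face (behind the sill), both lower end edges under 16 mm above the bench (bay floor 10 mm), tilt under 0.05 rad, centre within 150 mm of the bay origin, speed under 0.02 m/s (x of rear_edge in the frame of bay above 0.022 m and height (world z) of each of rear_edge, front_edge below 0.016 m and angle between tray's own z axis and vertical below 0.05 rad and horizontal distance between tray_center and bay below 0.15 m and linear speed of tray below 0.02 m/s); the robot touches nothing.
It fails at once if the tray is carried: both its lower end edges more than 45 mm above the bench at once (height (world z) of each of front_edge, rear_edge above 0.045 m).
It fails at once if the bottle is moved more than 30 mm (distance of bottle_center from where it was at the start of the episode above 0.03 m).
It fails at once if the corner piece is moved more than 30 mm (distance of corner_center from where it was at the start of the episode above 0.03 m).
It fails at once if the mallet is moved more than 30 mm (distance of mallet_head from where it was at the start of the episode above 0.03 m).
It also fails if it takes over 62 s, if anything falls off the work surface, if the arm or the gripper's body presses on something with over 40 N, if the wrist force passes 120 N, or if a joint passes its speed limit or range.

## Working session

There is one attempt and no reset: what is moved stays moved. The work goes in short steps, Python scripts to look and compute and a tool call to move; the robot and the scene stay as the last step left them, time stands still between calls to the robot, and variables do not carry over. Pictures are saved under pics/ and viewed, and the job is handed in when it is done.

Besides the shell and the picture viewer there is one more tool, called after "Emit:" by a JSON object that holds its "api" and its "payload". jog_arm: Moves the arm, as the interface text tells. Its arguments: {"type":"object","properties":{"moves":{"type":"array","items":{"type":"number","minimum":-1,"maximum":1}}},"required":["moves"]}

```bash
mkdir -p pics; ls
python3 - <<'E'
from station import status, get_image, camera_info, r, finder
import cv2
o=status.get_obs();print(o)
for c in("side","top"):
    im=get_image(c);cv2.imwrite(f"pics/{c}0.png",im[:,:,::-1]);print(c,camera_info(c))
    for t in("bay","sill_top","tray_center","front_dowel","rear_dowel","front_edge","rear_edge","tray","bottle_center","mallet_head","corner_center"):
        print(t,[(([round(v) for v in d["point"]]),round(d["score"],2)) for d in finder.place_of(c,t)[:4]])
E
```

```text
pics
{'time': 0.0, 'joints': array([ 1.18636871e+00,  4.91539348e-01,  1.55947674e+00,  4.53255416e-06,
        1.09168924e+00, -1.05562640e-01]), 'joint_velocities': array([-2.96540467e-04,  8.06139575e-05, -2.76717858e-04, -4.35697869e-04,
        1.24537824e-03,  3.48207422e-04]), 'joint_torque': array([-1.33573605e-03, -6.18463755e+01, -2.61583418e+01, -1.90068126e-04,
        4.21910954e-03, -1.55959316e-05]), 'tool_pos': array([0.17190593, 0.6006478 , 0.2307309 ]), 'eef_rot': array([ 1.38982147e-01,  9.90294731e-01, -5.39235394e-04, -1.36890695e-04]), 'ft_force': array([-0.63097426, -0.09457781,  0.61971272]), 'ft_torque': array([ 0.00516076,  0.06329471, -0.00916738]), 'width': 0.08505795192721467}
side {'fx': 386.62259777427585, 'fy': 386.62259777427585, 'cx': 281.59756299787097, 'cy': 208.20876821686392, 'dist': array([-0.00479117,  0.        ,  0.        ,  0.        ,  0.        ]), 'world_to_cam': array([[-0.99575613, -0.09013447,  0.01858791,  0.5361069 ],
       [-0.07197079,  0.63677965, -0.76767954,  0.10595717],
       [ 0.05735799, -0.76575939, -0.64056429,  0.96506
[... 1008 characters left out ...]
    [ 0.17052341,  0.00579919, -0.98533656,  1.26875678],
       [ 0.        ,  0.        ,  0.        ,  1.        ]])}
bay [([279, 230], 0.79)]
sill_top [([272, 223], 0.82), ([368, 215], 0.38)]
tray_center [([338, 212], 0.85), ([345, 286], 0.7), ([279, 147], 0.55)]
front_dowel [([342, 312], 0.97), ([368, 214], 0.7), ([299, 145], 0.67)]
rear_dowel [([253, 150], 0.64), ([363, 216], 0.56), ([352, 262], 0.56)]
front_edge [([309, 213], 0.86), ([338, 316], 0.61)]
rear_edge [([248, 155], 0.87), ([347, 257], 0.78), ([364, 220], 0.6)]
tray [([339, 289], 0.95), ([276, 151], 0.8), ([338, 215], 0.71)]
bottle_center [([137, 179], 0.84)]
mallet_head [([419, 207], 0.9)]
corner_center [([130, 246], 0.88)]
```

View pics/side0.png

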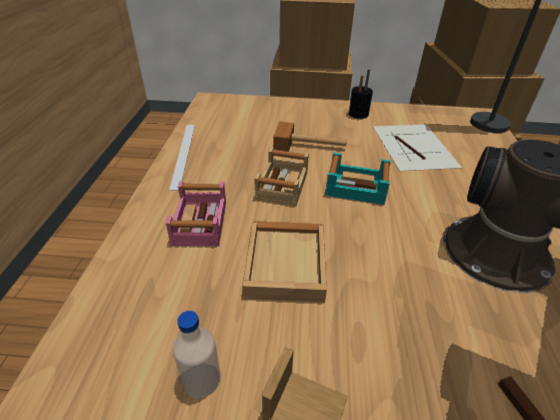

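View pics/top0.png

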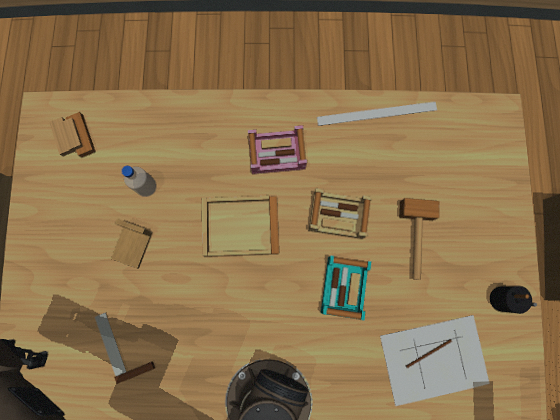

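The side view shows the plywood tray at about (282,180), with the mallet behind it. The bay is at (286,260), with the brown sill at (288,227). The top view shows the tray at (340,213) and the sill at (274,225). The pink look-alike is at (277,150) and the turquoise one at (346,287). I'll zoom in to measure.

Run:
```python
import cv2
a=cv2.imread("pics/top0.png")[170:270,190:390]
cv2.imwrite("pics/top0z.png",cv2.resize(a,None,fx=4,fy=4,interpolation=cv2.INTER_CUBIC))
a=cv2.imread("pics/side0.png")[140:310,235:345]
cv2.imwrite("pics/side0z.png",cv2.resize(a,None,fx=3.5,fy=3.5,interpolation=cv2.INTER_CUBIC))
```

```text
(no output)
```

View pics/top0z.png

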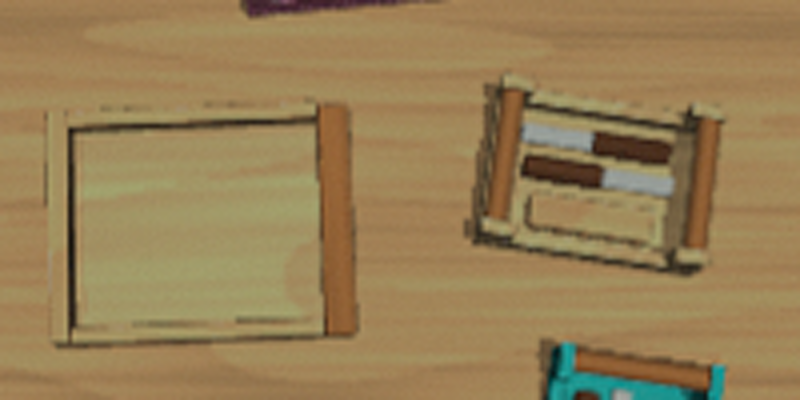

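View pics/side0z.png

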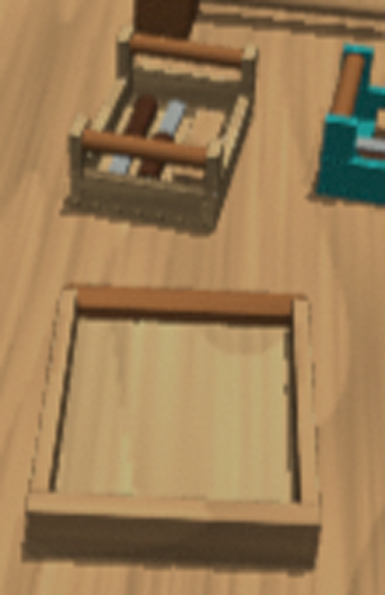

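```bash
cat > h.py <<'E'
import numpy as np,cv2
from scipy.optimize import least_squares
from station import camera_info
C={c:camera_info(c) for c in("side","top")}
def proj(c,P):
    i=C[c];W=i["world_to_cam"];K=np.array([[i["fx"],0,i["cx"]],[0,i["fy"],i["cy"]],[0,0,1.]])
    return cv2.projectPoints(np.atleast_2d(np.float64(P)),cv2.Rodrigues(W[:3,:3])[0],W[:3,3],K,np.array(i["dist"]))[0][:,0]
def Rz(a): return np.array([[np.cos(a),-np.sin(a),0],[np.sin(a),np.cos(a),0],[0,0,1]])
def Ry(a): return np.array([[np.cos(a),0,np.sin(a)],[0,1,0],[-np.sin(a),0,np.cos(a)]])
def fit(obs,p0):
    # obs: (cam,localpt,px); planar pose x,y,yaw
    f=lambda p:np.concatenate([(proj(c,Rz(p[2])@np.array(l)/1000+[p[0],p[1],0])[0]-px) for c,l,px in obs])
    s=least_squares(f,p0,loss="soft_l1");return s.x,f(s.x).reshape(-1,2)
T=lambda u,v:np.array([190+u/4-.375,170+v/4-.375])
S=lambda u,v:np.array([235+u/3.5-.36,140+v/3.5-.36])
E
python3 - <<'E'
from h import *
tr=[("top",(74,-50,64),T(512,92)),("top",(74,50,64),T(495,218)),("top",(-74,-50,64),T(707,120)),("top",(-74,50,64),T(694,248)),
("side",(74,-50,64),S(88,141)),("side",(74,50,64),S(204,155)),("side",(-74,-50,64),S(133,47)),("side",(-74,50,64),S(243,58)),
("side",(85,-60,0),S(70,205)),("side",(85,60,0),S(212,230))]
p,e=fit(tr,[.5,-.2,1.57]);print("tray",p,np.degrees(p[2]));print(e.round(1))
ba=[("top",(0,-89,24),T(350,103)),("top",(0,89,24),T(356,333)),("top",(24,-89,24),T(318,105)),("top",(24,89,24),T(327,333)),
("side",(0,-89,24),S(77,287)),("side",(0,89,24),S(305,296)),("side",(230,-89,45),S(27,515)),("side",(230,89,45),S(318,522)),("top",(230,-89,45),T(50,112)),("top",(230,89,45),T(55,342))]
p,e=fit(ba,[.5,0,1.57]);print("bay",p,np.degrees(p[2]));print(e.round(1))
E
```

```text
tray [ 0.55770925 -0.21106459  1.42842491] 81.84271858051055
[[ 0.4 -0. ]
 [ 0.2  1.1]
 [ 0.5  0.1]
 [-0.   0.9]
 [-1.6 -0.6]
 [ 0.6  0.9]
 [-1.1 -1. ]
 [-0.3  0.4]
 [-0.4  1.1]
 [ 0.1  0.7]]
bay [ 0.52703585 -0.02512554  1.61717129] 92.65708941545483
[[-0.5  0.4]
 [ 0.4  0.5]
 [-0.3  0.2]
 [-0.2  0.8]
 [-4.  -1.9]
 [-0.3 -1.5]
 [-1.1 -2. ]
 [ 0.7  0. ]
 [-0.9 -0.3]
 [-1.4  0.7]]
```

Emit:
{"api": "jog_arm", "payload": {"moves": [-1, -0.5, -0.4, 0, 0, -1, -1, -0.8, 0, 0, -1, -1, -0.8, 0, 0]}}

```text
time: 1.5
tool_pos: [0.2472, 0.4942, 0.2313]
eef_rot: [0.139, 0.99, -0.0, 0.0]
ft_force: [-0.2, 1.3, 0.5]
width: 0.0851
```

Emit:
{"api": "jog_arm", "payload": {"moves": [-1, -0.5, -0.5, 0, 0, -1, -1, -1, 0, 0, -1, -1, -1, 0, 0]}}

```text
time: 1.8
tool_pos: [0.3154, 0.3708, 0.2315]
eef_rot: [0.139, 0.99, 0.0, 0.0]
ft_force: [1.6, 0.7, -0.6]
width: 0.0849
```

Emit:
{"api": "jog_arm", "payload": {"moves": [-1, -0.5, -0.5, 0, 0, -1, -1, -1, 0, 0, -1, -1, -1, 0, 0]}}

```text
time: 2.1
tool_pos: [0.3841, 0.2471, 0.2316]
eef_rot: [0.139, 0.99, 0.0, 0.0]
ft_force: [0.8, 1.9, 0.2]
width: 0.0855
```

Emit:
{"api": "jog_arm", "payload": {"moves": [-1, -0.5, -0.5, 0, 0, -1, -1, -1, 0, 0, -1, -1, -1, 0, 0]}}

```text
time: 2.4
tool_pos: [0.4529, 0.1232, 0.2316]
eef_rot: [0.139, 0.99, 0.0, 0.0]
ft_force: [0.9, 0.3, 0.1]
width: 0.0854
```

Emit:
{"api": "jog_arm", "payload": {"moves": [-1, -0.5, -0.5, 0, 0, -1, -1, -1, 0, 0, -1, -1, -1, 0, 0, -1, -1, -1, 0, -0.085]}}

```text
time: 2.8
tool_pos: [0.5226, -0.0021, 0.2311]
eef_rot: [0.074, 0.997, -0.0, 0.001]
ft_force: [-0.4, 0.4, 0.8]
width: 0.0854
```

```bash
cat >> h.py <<'E'
from scipy.spatial.transform import Rotation as Rn
from station import status
def rel(target,yaw):
    # needed move (units) in tool axes for TCP to world target, tool y at yaw
    o=status.get_obs();R=Rn.from_quat(o["eef_rot"]).as_matrix()
    y=np.arctan2(R[1,1],R[0,1]);d=R.T@(np.array(target)-o["tool_pos"])
    dy=(yaw-y+np.pi)%(2*np.pi)-np.pi
    print("t",o["time"],"pos",o["tool_pos"].round(4),"yaw",np.degrees(y).round(2),"w",o["width"].round(4),"F",o["ft_force"].round(1))
    print("move units",(d*10).round(3),"turn",round(-dy/(np.pi/2),3))
E
python3 -c "
from h import *
rel([.568,-.138,.15],1.428)"
```

```text
Traceback (most recent call last):
  File "h.py", line 23, in rel
    print("t",o["time"],"pos",o["tool_pos"].round(4),"yaw",np.degrees(y).round(2),"w",o["width"].round(4),"F",o["ft_force"].round(1))
                                                                                      ^^^^^^^^^^^^^^^^
AttributeError: 'float' object has no attribute 'round'
```

```bash
sed -i 's/o\["width"\].round(4)/round(o["width"],4)/' h.py
python3 -c "
from h import *
rel([.568,-.138,.15],1.428)"
```

```text
t 2.8 pos [ 0.5226 -0.0021  0.2311] yaw 81.5 w 0.0854 F [-0.4  0.4  0.8]
move units [-0.649 -1.277  0.812] turn -0.004
```

Emit:
{"api": "jog_arm", "payload": {"moves": [-1, -0.3, -0.4, 0, 0, -1, -0.65, -0.8, 0, 0, -1, -0.65, -1, 0, 0]}}

```text
time: 3.1
tool_pos: [0.5726, -0.1096, 0.231]
eef_rot: [0.073, 0.997, -0.0, 0.001]
ft_force: [-0.8, 1.0, -0.5]
width: 0.0854
```

Emit:
{"api": "jog_arm", "payload": {"moves": [-1, 0, -0.28, 0.2, 0, -1, 0, -0.28, 0.5, 0, -1, 0, -0.28, 0.7, 0, -1, 0, -0.28, 0.7, 0]}}

```text
time: 3.5
tool_pos: [0.5653, -0.1342, 0.1589]
eef_rot: [0.073, 0.997, 0.001, -0.002]
ft_force: [0.1, -0.1, -0.0]
width: 0.0853
```

Run:
```python
from h import *
from station import get_image
rel([.568,-.138,.046],1.428)
a=get_image("side")
o=status.get_obs()
cv2.imwrite("pics/side1.png",cv2.resize(a[100:260,180:400,::-1],None,fx=3,fy=3,interpolation=cv2.INTER_CUBIC))
a=get_image("top")
cv2.imwrite("pics/top1.png",cv2.resize(a[150:290,220:430,::-1],None,fx=3,fy=3,interpolation=cv2.INTER_CUBIC))
```

```text
t 3.5 pos [ 0.5653 -0.1342  0.1589] yaw 81.64 w 0.0853 F [ 0.1 -0.1 -0. ]
move units [-0.037 -0.035  1.129] turn -0.002
```

View pics/side1.png

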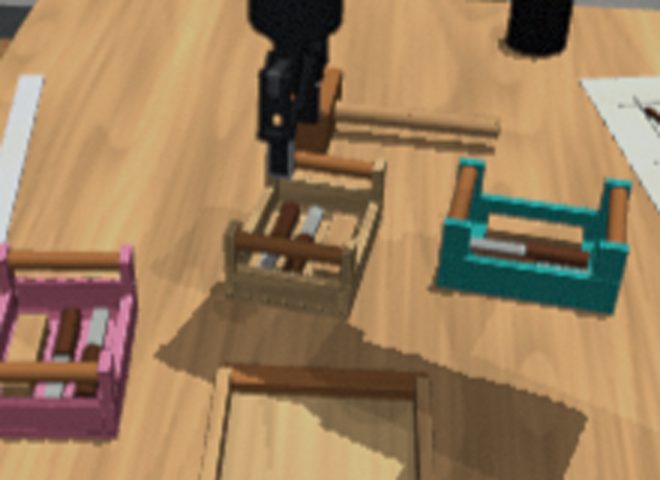

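View pics/top1.png

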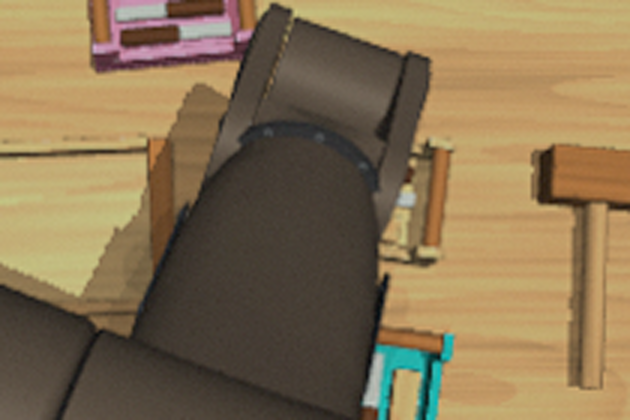

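The side view shows the fingers above and slightly behind the front dowel in the image. The finger tip is at crop (280,175) and the front dowel at (290,247), as expected for a tip 159 mm up. I'll go partway down and check again.

Emit:
{"api": "jog_arm", "payload": {"moves": [-1, -0.03, -0.04, 0.3, 0, -1, -0.03, -0.04, 0.68, 0, -1, -0.03, -0.04, 0.68, 0, -1, -0.03, -0.04, 0.68, 0]}}

```text
time: 4.0
tool_pos: [0.5693, -0.1386, 0.0946]
eef_rot: [0.072, 0.997, -0.0, 0.0]
ft_force: [1.2, -0.4, 0.6]
width: 0.0855
```

Run:
```python
from h import *
from station import get_image
rel([.568,-.138,.046],1.428)
a=get_image("side")
print(proj("side",[status.get_obs()["tool_pos"],[.568,-.138,.064]]))
cv2.imwrite("pics/side2.png",cv2.resize(a[130:250,220:360,::-1],None,fx=5,fy=5,interpolation=cv2.INTER_CUBIC))
```

```text
t 4.0 pos [ 0.5693 -0.1386  0.0946] yaw 81.69 w 0.0855 F [ 1.2 -0.4  0.6]
move units [0.014 0.004 0.486] turn -0.001
[[275.33786812 172.41016685]
 [275.82762109 182.03129413]]
```

View pics/side2.png

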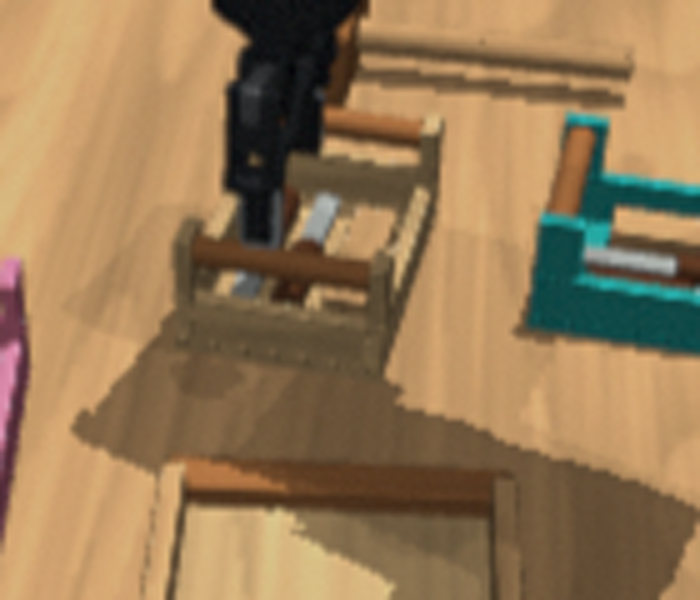

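Run:
```python
from h import *
u=np.array([.144,.99,0]);c=np.array([.5693,-.1386,.0946])
for s in(-.0425,.0425):
  for dz in (0,.013): print(s,dz,(proj("side",c+u*s+[0,0,dz])[0]-[220,130])*5)
```

```text
-0.0425 0 [296.05032888 171.2505115 ]
-0.0425 0.013 [296.39512882 151.45450327]
0.0425 0 [257.50562855 258.12435308]
0.0425 0.013 [257.5525908  237.78916014]
```

The near fingertip projects to (257,238), which matches the picture, so the jaws straddle the dowel. I'll descend and close.

Emit:
{"api": "jog_arm", "payload": {"moves": [-1, 0.01, 0, 0.2, 0, -1, 0.01, 0, 0.48, 0, -1, 0.01, 0, 0.48, 0, -1, 0.01, 0, 0.48, 0, 1, 0.01, 0, 0.48, 0, 1, 0.01, 0, 0.48, 0, 1, 0.01, 0, 0.48, 0, 1, 0.01, 0, 0.48, 0, 1, 0.01, 0, 0.48, 0, 1, 0.01, 0, 0.48, 0, 1, 0.01, 0, 0.48, 0, 1, 0.01, 0, 0.48, 0]}}

```text
time: 5.25
tool_pos: [0.5679, -0.1385, 0.0458]
eef_rot: [0.073, 0.997, 0.0, 0.0]
ft_force: [-1.8, -0.5, 5.5]
width: 0.0162
```

Run:
```python
from h import *
rel([.568,-.138,.046],1.428)
```

```text
t 5.25 pos [ 0.5679 -0.1385  0.0458] yaw 81.67 w 0.0162 F [-1.8 -0.5  5.5]
move units [-0.     0.005 -0.002] turn -0.002
```

Emit:
{"api": "jog_arm", "payload": {"moves": [1, 0, 0, -0.06, 0, 1, 0, 0, -0.12, 0, 1, 0, 0, -0.18, 0, 1, 0, 0, -0.24, 0, 1, 0, 0, -0.3, 0, 1, 0, 0, -0.37, 0, 1, 0.05, 0.05, -0.37, 0, 1, 0.1, 0.12, -0.37, -0.02, 1, 0.15, 0.2, -0.37, -0.04, 1, 0.2, 0.28, -0.37, -0.06, 1, 0.25, 0.36, -0.37, -0.08, 1, 0.3, 0.42, -0.37, -0.1, 1, 0.35, 0.5, -0.37, -0.12, 1, 0.35, 0.5, -0.37, -0.12]}}

```text
time: 6.65
tool_pos: [0.5398, -0.0828, 0.0823]
eef_rot: [-0.023, 1.0, 0.0, -0.0]
ft_force: [-0.8, 0.9, -5.8]
width: 0.0161
```

Run:
```python
from h import *
from station import get_image
rel([.5264,-.0131,.083],1.617)
a=get_image("side")
cv2.imwrite("pics/side3.png",cv2.resize(a[130:310,220:360,::-1],None,fx=4,fy=3.3,interpolation=cv2.INTER_CUBIC))
a=get_image("top")
cv2.imwrite("pics/top3.png",cv2.resize(a[150:290,190:400,::-1],None,fx=3,fy=3,interpolation=cv2.INTER_CUBIC))
```

```text
t 6.65 pos [ 0.5398 -0.0828  0.0823] yaw 92.62 w 0.0161 F [-0.8  0.9 -5.8]
move units [ 0.102  0.702 -0.007] turn -0.0
```

View pics/side3.png

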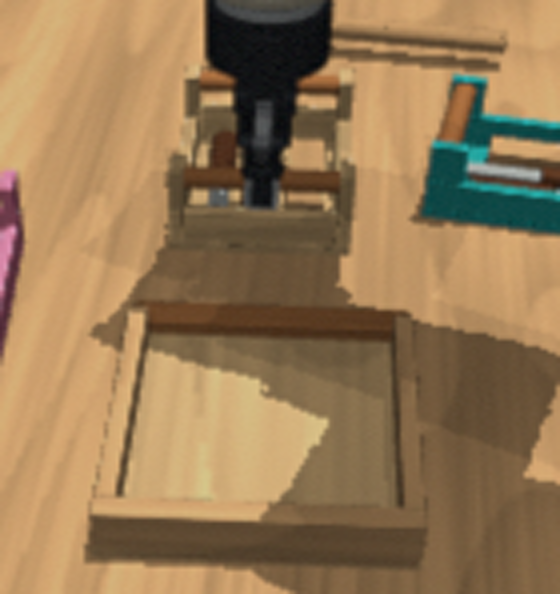

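View pics/top3.png

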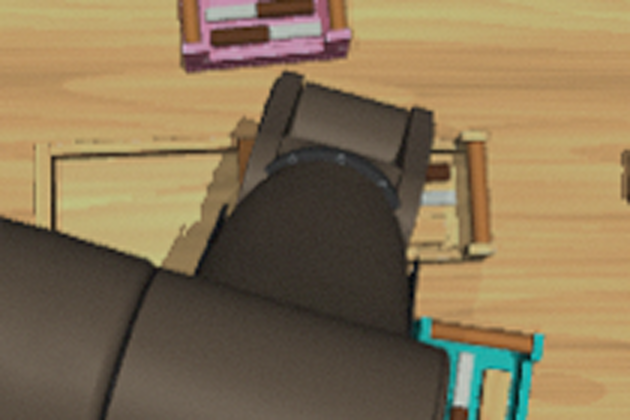

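The tray is held by its front dowel at crop (262,180) with its front raised. It is yawed parallel to the bay and clear of the turquoise look-alike. Next I move over the sill and lower.

Emit:
{"api": "jog_arm", "payload": {"moves": [1, 0.02, 0.08, -0.01, 0, 1, 0.03, 0.16, -0.01, 0, 1, 0.05, 0.24, -0.01, 0, 1, 0.06, 0.32, -0.01, 0, 1, 0.08, 0.4, -0.01, 0, 1, 0.09, 0.48, -0.01, 0, 1, 0.1, 0.56, -0.01, 0, 1, 0.1, 0.64, -0.01, 0, 1, 0.1, 0.7, -0.01, 0, 1, 0.1, 0.7, -0.01, 0]}}

```text
time: 7.75
tool_pos: [0.5274, -0.0137, 0.0833]
eef_rot: [-0.022, 1.0, 0.0, 0.0]
ft_force: [-0.3, 0.2, -6.8]
width: 0.0161
```

Run:
```python
from h import *
from station import get_image
rel([.5264,-.0131,.083],1.617)
a=get_image("side")
cv2.imwrite("pics/side4.png",cv2.resize(a[130:310,220:360,::-1],None,fx=4,fy=3.3,interpolation=cv2.INTER_CUBIC))
a=get_image("top")
cv2.imwrite("pics/top4.png",cv2.resize(a[150:290,190:400,::-1],None,fx=3,fy=3,interpolation=cv2.INTER_CUBIC))
```

```text
t 7.75 pos [ 0.5274 -0.0137  0.0833] yaw 92.52 w 0.0161 F [-0.3  0.2 -6.8]
move units [0.009 0.006 0.003] turn -0.001
```

View pics/side4.png

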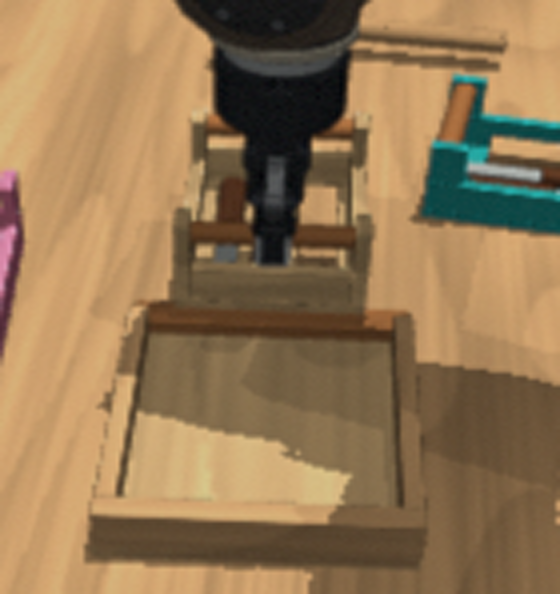

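View pics/top4.png

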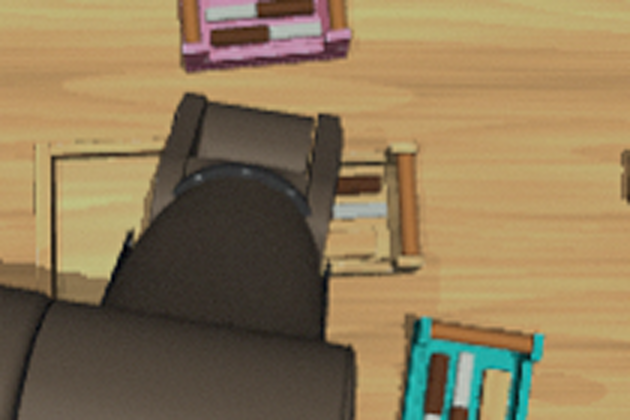

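```bash
cat >> h.py <<'E'
BAY=np.array([.527,-.0251,1.6172])
def tp(p,l): # x,y of rear edge, yaw, tilt(front up), z rear edge =p[4]
    l=np.array(l)/1000+[.085,0,0]
    return Rz(p[2])@(Ry(-p[3])@l)+[p[0],p[1],p[4]]
def fit5(obs,p0,w=.0015):
    f=lambda p:np.concatenate([(proj(c,tp(p,l))[0]-px) for c,l,px in obs]+[[ (p[4]-p0[4])/w]])
    s=least_squares(f,p0,loss="soft_l1");e=f(s.x)[:-1].reshape(-1,2);p=s.x
    print("p",p.round(4),"yaw",np.degrees(p[2]).round(1),"tilt",np.degrees(p[3]).round(1));print(e.round(1).tolist())
    for n,l in(("fe",(85,0,0)),("re",(-85,0,0)),("fd",(74,0,64)),("rd",(-74,0,64)),("c",(0,0,38))):
        P=tp(p,l);b=Rz(-BAY[2])@(P-[BAY[0],BAY[1],0]);print(n,"world",P.round(4),"bay",b.round(4))
    return p
E
python3 - <<'E'
from h import *
s=lambda u,v:np.array([220+u/4-.37,130+v/3.3-.35])
t=lambda u,v:np.array([190+u/3-.33,150+v/3-.33])
o=[("side",(74,-50,64),s(192,233)),("side",(74,50,64),s(355,237)),("side",(85,-60,0),s(172,302)),("side",(85,60,0),s(366,305)),("side",(-74,-50,64),s(205,127)),("side",(-74,50,64),s(355,130)),
("top",(-74,-50,64),t(403,153)),("top",(-74,50,64),t(410,259))]
fit5(o,[.53,-.16,1.617,.2,0])
print((proj("side",Rz(BAY[2])@np.array([[0,0.089,.024],[0,-.089,.024]]).T.T[0]+[BAY[0],BAY[1],0])-[220,130])*[4,3.3])
E
```

```text
p [ 0.5349 -0.1704  1.6258  0.1037  0.0192] yaw 93.2 tilt 5.9
[[-0.2, -1.1], [-0.1, -0.8], [0.6, 1.6], [-0.3, 2.5], [-0.0, 2.3], [-1.4, 2.7], [1.1, 1.5], [1.1, -0.1]]
fe world [ 0.5256 -0.0015  0.0368] bay [0.0236 0.0003 0.0368]
re world [ 0.5349 -0.1704  0.0192] bay [-0.1455 -0.0011  0.0192]
fd world [ 0.5265 -0.0191  0.0993] bay [0.006  0.0002 0.0993]
rd world [ 0.5346 -0.1661  0.084 ] bay [-0.1412 -0.0011  0.084 ]
c world [ 0.5304 -0.0899  0.0658] bay [-0.0649 -0.0004  0.0658]
[[406.04084545 305.92523667]]
```

The fit puts the rear edge about 19 mm up, with a tilt of 5.9°. The pinch friction is holding the tilt, and the −6.8 N wrist force agrees with most of the tray's weight hanging on the dowel. That is well below the 45 mm limit. I'll move 10 mm further in, lower onto the sill, and loosen gently so the rear swings down.

Emit:
{"api": "jog_arm", "payload": {"moves": [1, 0, 0.05, 0, 0, 1, 0, 0.1, 0.02, 0, 1, 0, 0.1, 0.04, 0, 1, 0, 0.1, 0.06, 0, 1, 0, 0.1, 0.08, 0, 1, 0, 0.1, 0.08, 0]}}

```text
time: 8.45
tool_pos: [0.5268, -0.0045, 0.0749]
eef_rot: [-0.022, 1.0, 0.0, -0.0]
ft_force: [0.0, -0.0, -6.8]
width: 0.0165
```

Emit:
{"api": "jog_arm", "payload": {"moves": [1, 0, 0, 0.02, 0, 1, 0, 0, 0.02, 0]}}

```text
time: 8.65
tool_pos: [0.5269, -0.0045, 0.0731]
eef_rot: [-0.022, 1.0, 0.0, -0.0]
ft_force: [0.3, -0.3, -6.1]
width: 0.0161
```

Emit:
{"api": "jog_arm", "payload": {"moves": [1, 0, 0, 0.02, 0, 1, 0, 0, 0.02, 0]}}

```text
time: 8.85
tool_pos: [0.5268, -0.0044, 0.0711]
eef_rot: [-0.022, 1.0, 0.0, -0.0]
ft_force: [-0.3, -0.3, -6.0]
width: 0.016
```

Emit:
{"api": "jog_arm", "payload": {"moves": [1, 0, 0, 0.02, 0, 1, 0, 0, 0.02, 0]}}

```text
time: 9.05
tool_pos: [0.5271, -0.0041, 0.0702]
eef_rot: [-0.022, 1.0, 0.0, 0.0]
ft_force: [-3.9, 3.1, 7.1]
width: 0.0161
```

Emit:
{"api": "jog_arm", "payload": {"moves": [0.6, 0, 0, -0.01, 0, 0.56, 0, 0, -0.01, 0, 0.53, 0, 0, -0.01, 0, 0.5, 0, 0, -0.01, 0, 0.47, 0, 0, -0.01, 0]}}

```text
time: 9.55
tool_pos: [0.5274, -0.0047, 0.0705]
eef_rot: [-0.022, 1.0, -0.0, 0.001]
ft_force: [-0.1, -5.3, 3.4]
width: 0.0226
```

Run:
```python
from h import *
from station import get_image
rel([.5264,-.0131,.083],1.617)
a=get_image("side")
cv2.imwrite("pics/side5.png",cv2.resize(a[130:310,220:360,::-1],None,fx=4,fy=3.3,interpolation=cv2.INTER_CUBIC))
a=get_image("top")
cv2.imwrite("pics/top5.png",cv2.resize(a[150:290,190:400,::-1],None,fx=3,fy=3,interpolation=cv2.INTER_CUBIC))
```

```text
t 9.55 pos [ 0.5274 -0.0047  0.0705] yaw 92.47 w 0.0226 F [-0.1 -5.3  3.4]
move units [ 0.013 -0.084 -0.125] turn -0.002
```

View pics/side5.png

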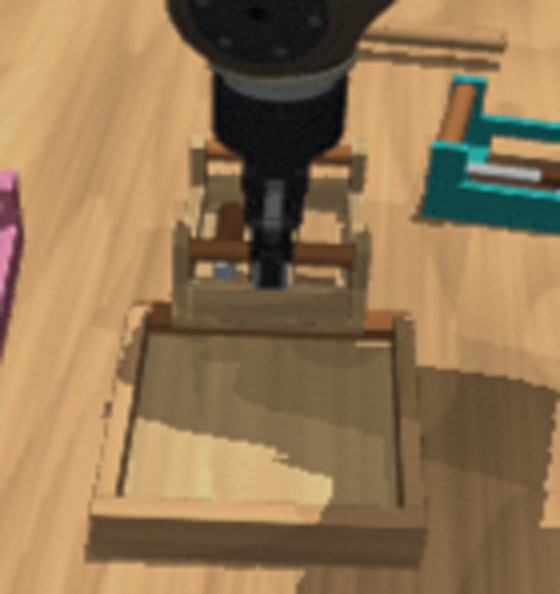

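The front rests over the sill. The −5 N along y is the dowel swinging back against the rear pad. I'll ease open further while following it back 5 mm.

Emit:
{"api": "jog_arm", "payload": {"moves": [0.4, 0, -0.03, 0, 0, 0.3, 0, -0.05, 0, 0, 0.2, 0, -0.05, 0, 0, 0, 0, -0.05, 0, 0, -0.5, 0, -0.05, 0, 0, -1, 0, -0.05, 0, 0, -1, 0, -0.05, 0, 0, -1, 0, -0.05, 0, 0, -1, 0, -0.05, 0, 0, -1, 0, -0.05, 0, 0]}}

```text
time: 10.65
tool_pos: [0.5271, -0.0094, 0.0703]
eef_rot: [-0.022, 1.0, 0.0, -0.0]
ft_force: [0.3, 1.2, -0.7]
width: 0.0855
```

Run:
```python
from h import *
from station import get_image
rel([.5264,-.0131,.083],1.617)
a=get_image("side")
cv2.imwrite("pics/side6.png",cv2.resize(a[130:310,220:360,::-1],None,fx=4,fy=3.3,interpolation=cv2.INTER_CUBIC))
a=get_image("top")
cv2.imwrite("pics/top6.png",cv2.resize(a[150:290,190:400,::-1],None,fx=3,fy=3,interpolation=cv2.INTER_CUBIC))
```

```text
t 10.65 pos [ 0.5271 -0.0094  0.0703] yaw 92.48 w 0.0855 F [ 0.3  1.2 -0.7]
move units [ 0.009 -0.036 -0.127] turn -0.002
```

View pics/side6.png

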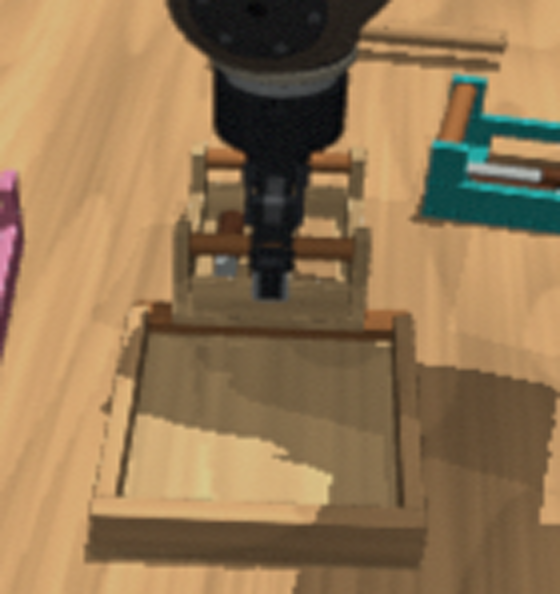

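View pics/top6.png

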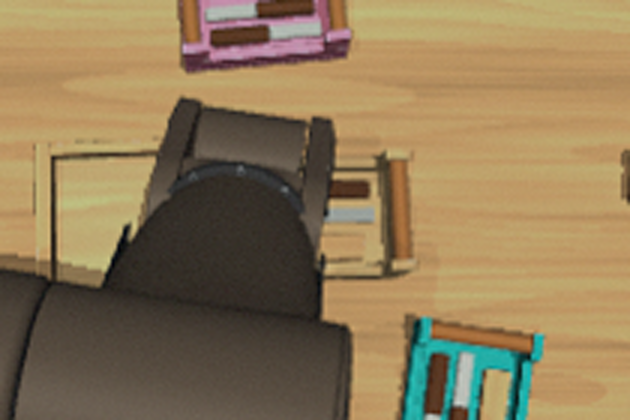

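Emit:
{"api": "jog_arm", "payload": {"moves": [-1, 0, 0, -0.2, 0, -1, 0, 0, -0.5, 0, -1, 0, 0, -0.8, 0, -1, 0, 0, -0.8, 0]}}

```text
time: 11.15
tool_pos: [0.5285, -0.0096, 0.1536]
eef_rot: [-0.022, 1.0, -0.0, 0.003]
ft_force: [0.5, 0.7, -0.6]
width: 0.0852
```

Run:
```python
from h import *
from station import get_image
a=get_image("side")
cv2.imwrite("pics/side7.png",cv2.resize(a[130:310,220:360,::-1],None,fx=4,fy=3.3,interpolation=cv2.INTER_CUBIC))
a=get_image("top")
cv2.imwrite("pics/top7.png",cv2.resize(a[150:290,190:400,::-1],None,fx=3,fy=3,interpolation=cv2.INTER_CUBIC))
```

```text
(no output)
```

View pics/side7.png

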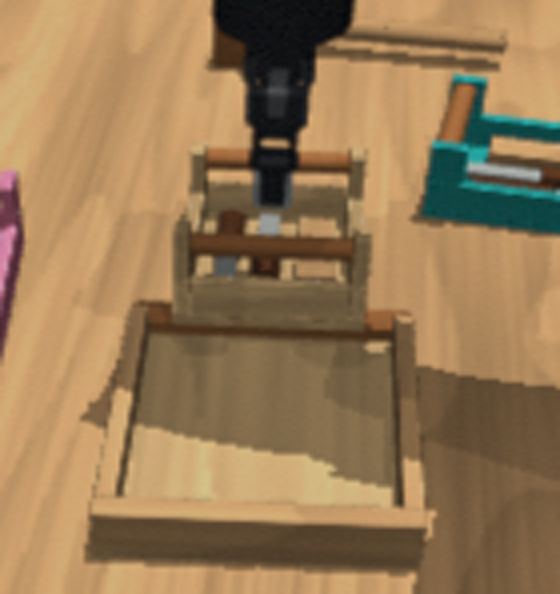

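View pics/top7.png

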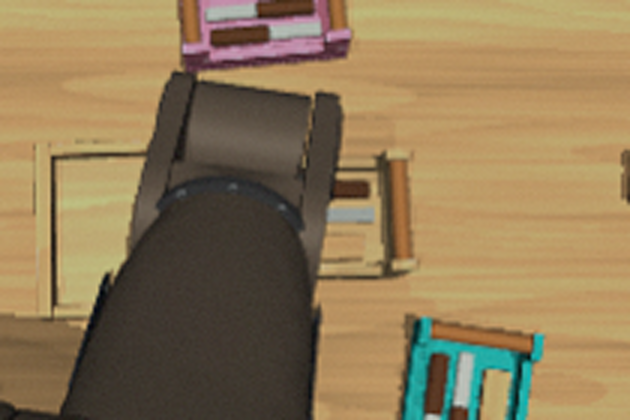

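Run:
```python
from h import *
s=lambda u,v:np.array([220+u/4-.37,130+v/3.3-.35])
t=lambda u,v:np.array([190+u/3-.33,150+v/3-.33])
o=[("side",(74,-50,64),s(191,246)),("side",(74,50,64),s(354,250)),("side",(85,-60,0),s(174,322)),("side",(85,60,0),s(365,326)),("side",(-74,-50,64),s(207,159)),("side",(-74,50,64),s(350,162)),
("top",(-74,-50,64),t(397,158)),("top",(-74,50,64),t(404,262))]
p=fit5(o,[.53,-.16,1.617,.15,0],.0015)
p=fit5(o,[.53,-.16,1.617,.15,0],.0001)
rel([.535,-.155,.13],1.62)
```

```text
p [ 0.5339 -0.1594  1.6259  0.169   0.    ] yaw 93.2 tilt 9.7
[[0.1, -0.6], [0.1, -0.4], [-0.0, 0.5], [-0.0, 1.1], [-0.5, -0.4], [-0.4, 0.0], [0.1, 1.3], [0.0, -0.1]]
fe world [0.5247 0.0079 0.0286] bay [0.0331 0.0008 0.0286]
re world [ 0.5339 -0.1594  0.    ] bay [-0.1345 -0.0007  0.    ]
fd world [ 0.5259 -0.0136  0.0899] bay [0.0115 0.0006 0.0899]
rd world [ 0.5339 -0.1593  0.065 ] bay [-0.1344 -0.0007  0.065 ]
c world [ 0.5297 -0.0821  0.0518] bay [-0.0571 -0.      0.0518]
p [ 0.5339 -0.1594  1.6259  0.1692  0.    ] yaw 93.2 tilt 9.7
[[0.1, -0.6], [0.1, -0.4], [-0.0, 0.5], [-0.0, 1.1], [-0.5, -0.4], [-0.4, 0.0], [0.1, 1.3], [0.0, -0.1]]
fe world [0.5247 0.0079 0.0286] bay [0.0331 0.0008 0.0286]
re world [ 0.5339 -0.1594  0.    ] bay [-0.1345 -0.0007  0.    ]
fd world [ 0.5259 -0.0137  0.0899] bay [0.0115 0.0006 0.0899]
rd world [ 0.5339 -0.1593  0.0649] bay [-0.1344 -0.0007  0.0649]
c world [ 0.5297 -0.0821  0.0518] bay [-0.0571 -0.      0.0518]
t 11.25 pos [ 0.5272 -0.0094  0.1506] yaw 92.48 w 0.0853 F [-0.8 -0.3 -0.4]
move units [-0.015 -1.458  0.206] turn -0.004
```

The fit agrees well. The front edge is 33 mm past the sill face and 29 mm high, the rear is on the bench, and the tray is released, so step 1 is met. Next is the rear dowel at (0.534,−0.159,0.065).

Emit:
{"api": "jog_arm", "payload": {"moves": [-1, -0.01, -0.4, 0, 0, -1, -0.01, -0.8, 0, 0, -1, -0.01, -1, 0, 0, -1, -0.01, -1, 0, 0]}}

```text
time: 11.65
tool_pos: [0.5321, -0.1114, 0.1489]
eef_rot: [-0.02, 1.0, 0.0, -0.001]
ft_force: [0.6, 0.6, 0.4]
width: 0.0849
```

Emit:
{"api": "jog_arm", "payload": {"moves": [-1, 0, -0.3, 0.1, 0, -1, 0, -0.5, 0.3, 0, -1, 0, -0.5, 0.5, 0, -1, 0, -0.5, 0.5, 0]}}

```text
time: 12.05
tool_pos: [0.5331, -0.1584, 0.0974]
eef_rot: [-0.021, 1.0, 0.001, -0.003]
ft_force: [0.4, 0.9, -0.1]
width: 0.0857
```

Run:
```python
from h import *
from station import get_image
rel([.534,-.1593,.046],1.622)
a=get_image("side")
cv2.imwrite("pics/side8.png",cv2.resize(a[130:310,220:360,::-1],None,fx=4,fy=3.3,interpolation=cv2.INTER_CUBIC))
```

```text
t 12.05 pos [ 0.5331 -0.1584  0.0974] yaw 92.45 w 0.0857 F [ 0.4  0.9 -0.1]
move units [-0.011 -0.011  0.514] turn -0.005
```

View pics/side8.png

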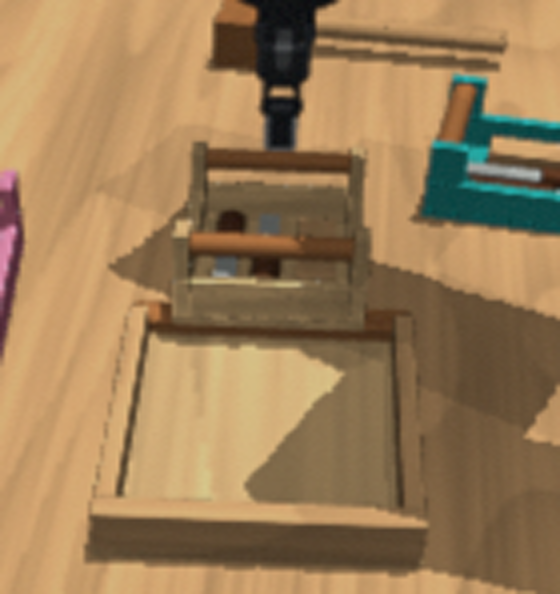

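The fingers stand above the rear dowel (crop (280,155)). I'll descend and close.

Emit:
{"api": "jog_arm", "payload": {"moves": [-1, -0.01, -0.01, 0.2, 0, -1, -0.01, -0.01, 0.4, 0, -1, -0.01, -0.01, 0.5, 0, -1, -0.01, -0.01, 0.5, 0, 1, -0.01, -0.01, 0.5, 0, 1, -0.01, -0.01, 0.5, 0, 1, -0.01, -0.01, 0.5, 0, 1, -0.01, -0.01, 0.5, 0, 1, -0.01, -0.01, 0.5, 0, 1, -0.01, -0.01, 0.5, 0, 1, -0.01, -0.01, 0.5, 0, 1, -0.01, -0.01, 0.5, 0, 1, -0.01, -0.01, 0.5, 0]}}

```text
time: 13.4
tool_pos: [0.5358, -0.1603, 0.0509]
eef_rot: [-0.022, 1.0, -0.0, 0.0]
ft_force: [-0.9, -0.1, 6.2]
width: 0.0161
```

Run:
```python
from h import *
rel([.534,-.1593,.046],1.622)
```

```text
t 13.4 pos [ 0.5358 -0.1603  0.0509] yaw 92.47 w 0.0161 F [-0.9 -0.1  6.2]
move units [0.018 0.011 0.049] turn -0.005
```

It is gripped by the rear dowel, so step 2 is met. Next I raise the rear 28 mm and start forward, then check the tilt.

Emit:
{"api": "jog_arm", "payload": {"moves": [1, 0.01, 0.03, -0.06, 0, 1, 0.01, 0.06, -0.12, 0, 1, 0.01, 0.1, -0.18, 0, 1, 0.01, 0.15, -0.23, 0, 1, 0.01, 0.2, -0.28, 0, 1, 0.01, 0.3, -0.28, 0, 1, 0.01, 0.4, -0.28, 0, 1, 0.01, 0.4, -0.28, 0]}}

```text
time: 14.2
tool_pos: [0.5326, -0.1188, 0.0781]
eef_rot: [-0.022, 1.0, 0.0, -0.0]
ft_force: [-0.6, -0.1, -6.9]
width: 0.0159
```

Run:
```python
from h import *
from station import get_image
rel([.534,-.1593,.046],1.617)
a=get_image("side")
cv2.imwrite("pics/side9.png",cv2.resize(a[130:310,220:360,::-1],None,fx=4,fy=3.3,interpolation=cv2.INTER_CUBIC))
a=get_image("top")
cv2.imwrite("pics/top9.png",cv2.resize(a[150:290,190:400,::-1],None,fx=3,fy=3,interpolation=cv2.INTER_CUBIC))
```

```text
t 14.2 pos [ 0.5326 -0.1188  0.0781] yaw 92.55 w 0.0159 F [-0.6 -0.1 -6.9]
move units [ 0.003 -0.406  0.321] turn -0.001
```

View pics/side9.png

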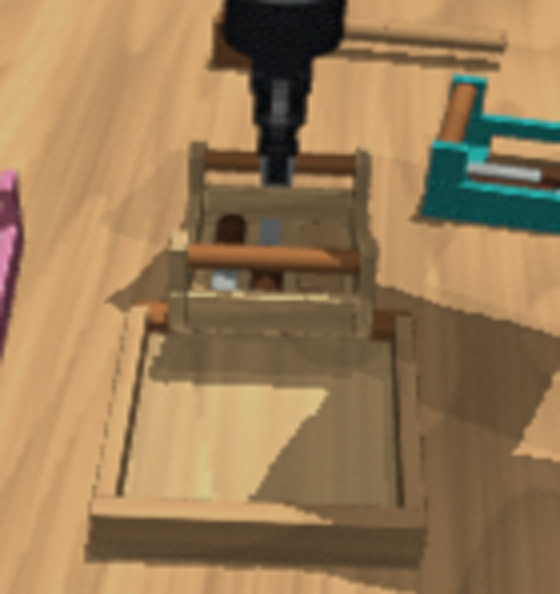

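View pics/top9.png

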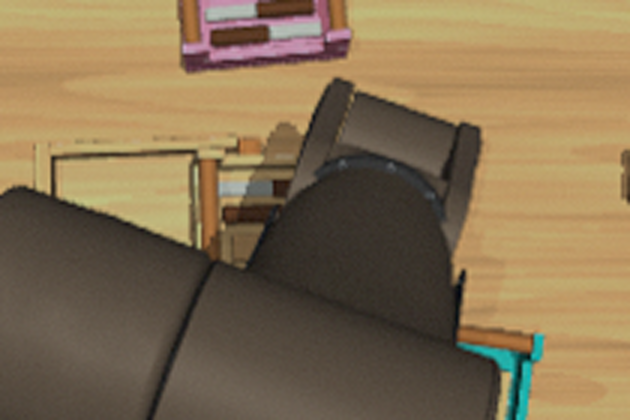

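Run:
```python
from h import *
s=lambda u,v:np.array([220+u/4-.37,130+v/3.3-.35])
t=lambda u,v:np.array([190+u/3-.33,150+v/3-.33])
o=[("side",(74,-50,64),s(189,255)),("side",(74,50,64),s(357,260)),("side",(85,-60,0),s(169,327)),("side",(85,60,0),s(372,331)),("side",(-74,-50,64),s(205,160)),("side",(-74,50,64),s(355,163)),
("top",(74,-50,64),t(208,160))]
p=fit5(o,[.53,-.12,1.617,.05,0.028],.003)
```

```text
p [ 0.5299 -0.12    1.6169  0.1568  0.028 ] yaw 92.6 tilt 9.0
[[-0.3, -1.2], [0.6, -0.9], [0.1, 2.2], [-0.5, 3.2], [-0.2, -0.6], [-0.1, 0.1], [0.2, 0.5]]
fe world [0.5222 0.0477 0.0545] bay [0.073  0.0015 0.0545]
re world [ 0.5299 -0.12    0.028 ] bay [-0.095   0.0015  0.028 ]
fd world [0.5231 0.0269 0.116 ] bay [0.0521 0.0015 0.116 ]
rd world [ 0.5298 -0.1192  0.0929] bay [-0.0941  0.0015  0.0929]
c world [ 0.5263 -0.0421  0.0788] bay [-0.0169  0.0015  0.0788]
```

The pinch is holding the tray rigid at a 9° tilt. It is within the limit, but I want it supported by the sill. I'll lower it until its underside lies on the sill, then slide it along its own slope until its middle is past the sill.

Emit:
{"api": "jog_arm", "payload": {"moves": [1, 0, 0, 0.05, 0, 1, 0, 0, 0.09, 0, 1, 0, 0, 0.12, 0, 1, 0, 0, 0.14, 0, 1, 0, 0, 0.14, 0]}}

```text
time: 14.8
tool_pos: [0.5328, -0.1204, 0.0639]
eef_rot: [-0.022, 1.0, 0.0, -0.0]
ft_force: [0.2, 0.2, -6.0]
width: 0.0156
```

Emit:
{"api": "jog_arm", "payload": {"moves": [1, 0, 0, 0.02, 0, 1, 0, 0, 0.02, 0]}}

```text
time: 15.0
tool_pos: [0.5329, -0.1203, 0.0622]
eef_rot: [-0.022, 1.0, 0.0, -0.0]
ft_force: [-0.1, 0.3, -6.2]
width: 0.0159
```

Emit:
{"api": "jog_arm", "payload": {"moves": [1, 0, 0, 0.02, 0, 1, 0, 0, 0.02, 0]}}

```text
time: 15.2
tool_pos: [0.5331, -0.1204, 0.0603]
eef_rot: [-0.022, 1.0, -0.0, 0.0]
ft_force: [1.5, -1.5, -6.0]
width: 0.0161
```

Emit:
{"api": "jog_arm", "payload": {"moves": [1, 0, 0, 0.02, 0, 1, 0, 0, 0.02, 0]}}

```text
time: 15.4
tool_pos: [0.5333, -0.1207, 0.0585]
eef_rot: [-0.022, 1.0, -0.0, 0.001]
ft_force: [0.7, -4.4, -1.3]
width: 0.0159
```

Contact at TCP z of about 0.059. Now I slide it up its slope: 55 mm forward and 9 mm up.

Emit:
{"api": "jog_arm", "payload": {"moves": [1, 0, 0.06, -0.01, 0, 1, 0, 0.12, -0.02, 0, 1, 0, 0.18, -0.03, 0, 1, 0, 0.24, -0.04, 0, 1, 0, 0.3, -0.05, 0, 1, 0, 0.36, -0.06, 0, 1, 0, 0.42, -0.07, 0, 1, 0, 0.48, -0.08, 0, 1, 0, 0.55, -0.09, 0, 1, 0, 0.55, -0.09, 0]}}

```text
time: 16.4
tool_pos: [0.5318, -0.0656, 0.0685]
eef_rot: [-0.022, 1.0, -0.001, 0.002]
ft_force: [1.3, -6.2, 4.8]
width: 0.0161
```

Run:
```python
from h import *
from station import get_image
rel([.534,-.1593,.046],1.617)
a=get_image("side")
cv2.imwrite("pics/side10.png",cv2.resize(a[130:310,220:360,::-1],None,fx=4,fy=3.3,interpolation=cv2.INTER_CUBIC))
```

```text
t 16.4 pos [ 0.5318 -0.0656  0.0685] yaw 92.5 w 0.0161 F [ 1.3 -6.2  4.8]
move units [ 0.02  -0.937  0.227] turn -0.002
```

View pics/side10.png

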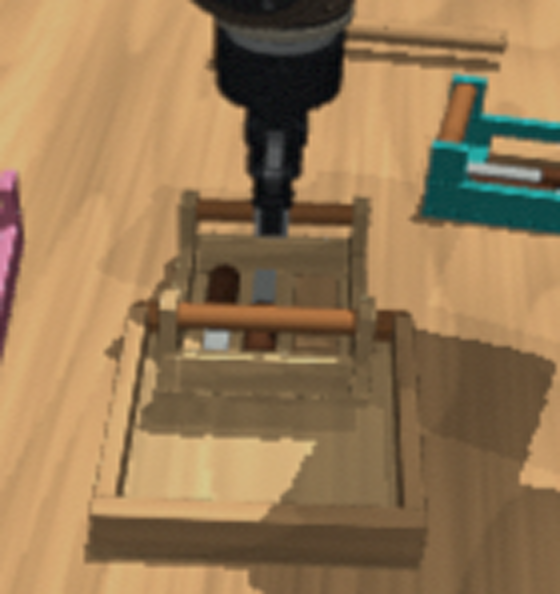

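The tray lies on the sill, central between the side boards, with its nose at crop (266,395) over the bay floor and its middle past the sill. I'll open the fingers so the nose can tip down onto the floor.

Emit:
{"api": "jog_arm", "payload": {"moves": [0.5, 0, 0, 0, 0, 0.3, 0, 0.03, 0, 0, 0.1, 0, 0.06, 0, 0, -0.2, 0, 0.1, 0, 0, -0.5, 0, 0.1, 0, 0, -1, 0, 0.1, 0, 0, -1, 0, 0.1, 0, 0, -1, 0, 0.1, 0, 0, -1, 0, 0.1, 0, 0, -1, 0, 0.1, 0, 0]}}

```text
time: 17.45
tool_pos: [0.5301, -0.0554, 0.0673]
eef_rot: [-0.022, 1.0, 0.0, 0.0]
ft_force: [-0.9, 0.0, -0.3]
width: 0.0859
```

Run:
```python
from h import *
from station import get_image
rel([.534,-.1593,.046],1.617)
a=get_image("side")
cv2.imwrite("pics/side11.png",cv2.resize(a[130:310,220:360,::-1],None,fx=4,fy=3.3,interpolation=cv2.INTER_CUBIC))
a=get_image("top")
cv2.imwrite("pics/top11.png",cv2.resize(a[150:290,190:400,::-1],None,fx=3,fy=3,interpolation=cv2.INTER_CUBIC))
```

```text
t 17.45 pos [ 0.5301 -0.0554  0.0673] yaw 92.47 w 0.0859 F [-0.9  0.  -0.3]
move units [ 0.006 -1.04   0.213] turn -0.002
```

View pics/side11.png

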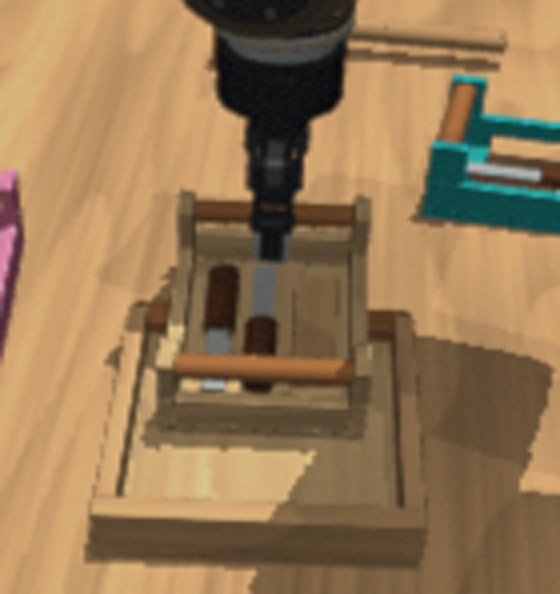

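View pics/top11.png

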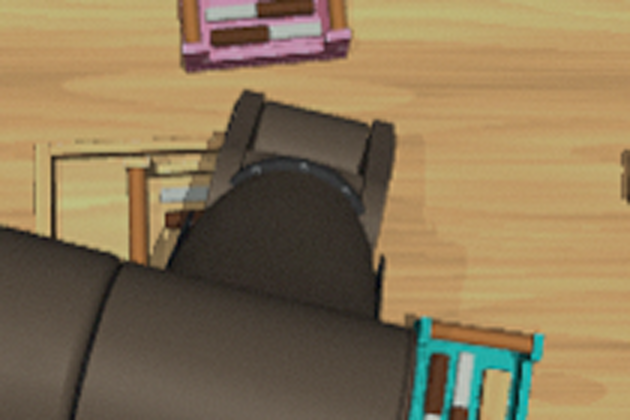

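Run:
```python
from h import *
s=lambda u,v:np.array([220+u/4-.37,130+v/3.3-.35])
t=lambda u,v:np.array([190+u/3-.33,150+v/3-.33])
o=[("side",(74,-50,64),s(178,363)),("side",(74,50,64),s(352,370)),("side",(85,-60,0),s(160,431)),("side",(85,60,0),s(361,437)),("side",(-74,-50,64),s(195,212)),("side",(-74,50,64),s(355,215)),
("top",(74,-50,64),t(136,170))]
p=fit5(o,[.53,-.06,1.617,-.1,0.03],.01)
```

```text
p [ 0.5287 -0.0662  1.6141 -0.124   0.0325] yaw 92.5 tilt -7.1
[[-0.6, 0.0], [0.3, -0.1], [-0.1, -0.2], [0.6, 0.4], [-0.1, -0.4], [-0.3, 0.4], [0.2, 0.1]]
fe world [0.5214 0.1023 0.0114] bay [ 0.1275 -0.0003  0.0114]
re world [ 0.5287 -0.0662  0.0325] bay [-0.0412  0.0002  0.0325]
fd world [0.5215 0.0993 0.0763] bay [ 0.1245 -0.0003  0.0763]
rd world [ 0.5279 -0.0474  0.0946] bay [-0.0223  0.0002  0.0946]
c world [0.5248 0.0227 0.0597] bay [ 0.0479 -0.0001  0.0597]
```

The nose is on the bay floor (11 mm), the rear is at 32 mm above the sill, and the tray is centred. I'll re-grip the rear dowel here and push it in at this height.

Emit:
{"api": "jog_arm", "payload": {"moves": [-1, 0, 0.04, -0.04, 0, -1, 0.02, 0.08, -0.09, 0, -1, 0.02, 0.08, -0.09, 0, 1, 0.02, 0.08, -0.09, 0, 1, 0.02, 0.08, -0.09, 0, 1, 0.02, 0.08, -0.09, 0, 1, 0.02, 0.08, -0.09, 0, 1, 0.02, 0.08, -0.09, 0, 1, 0.02, 0.08, -0.09, 0, 1, 0.02, 0.08, -0.09, 0, 1, 0.02, 0.08, -0.09, 0]}}

```text
time: 18.65
tool_pos: [0.5278, -0.0475, 0.0763]
eef_rot: [-0.022, 1.0, 0.0, -0.0]
ft_force: [-0.8, -0.4, 1.0]
width: 0.0162
```

Emit:
{"api": "jog_arm", "payload": {"moves": [1, 0, 0.08, 0, 0, 1, 0, 0.16, 0, 0, 1, 0, 0.24, 0, 0, 1, 0, 0.32, 0, 0, 1, 0, 0.4, 0, 0, 1, 0, 0.48, 0, 0, 1, 0, 0.48, 0, 0]}}

```text
time: 19.35
tool_pos: [0.5255, 0.0018, 0.0762]
eef_rot: [-0.022, 1.0, 0.0, -0.0]
ft_force: [0.0, 0.4, -4.6]
width: 0.016
```

Run:
```python
from h import *
from station import get_image
rel([.5246,.0259,.076],1.617)
a=get_image("side")
cv2.imwrite("pics/side12.png",cv2.resize(a[130:310,220:360,::-1],None,fx=4,fy=3.3,interpolation=cv2.INTER_CUBIC))
```

```text
t 19.35 pos [0.5255 0.0018 0.0762] yaw 92.53 w 0.016 F [ 0.   0.4 -4.6]
move units [-0.002  0.241  0.002] turn -0.001
```

View pics/side12.png

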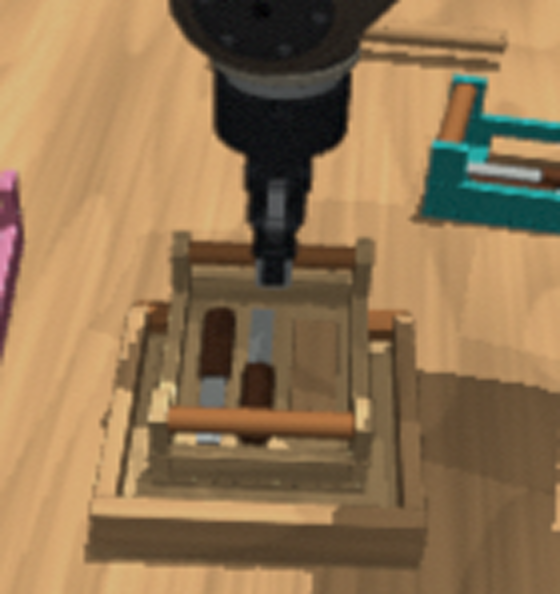

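The tray is inside the side boards, with its nose on the floor at crop (262,480) and its rear just past the sill's outer face. I'll push another 25 mm, then lower.

Emit:
{"api": "jog_arm", "payload": {"moves": [1, 0, 0.08, 0, 0, 1, 0, 0.16, 0, 0, 1, 0, 0.25, 0, 0, 1, 0, 0.25, 0, 0]}}

```text
time: 19.8
tool_pos: [0.5245, 0.0267, 0.0762]
eef_rot: [-0.022, 1.0, 0.0, -0.0]
ft_force: [0.2, 1.0, -3.8]
width: 0.0162
```

Emit:
{"api": "jog_arm", "payload": {"moves": [1, 0, 0, 0.04, 0, 1, 0, -0.01, 0.08, 0, 1, 0, -0.02, 0.12, 0, 1, 0, -0.03, 0.15, 0, 1, 0, -0.03, 0.15, 0]}}

```text
time: 20.3
tool_pos: [0.525, 0.0219, 0.061]
eef_rot: [-0.021, 1.0, 0.0, 0.0]
ft_force: [0.9, -5.1, 3.2]
width: 0.0164
```

Run:
```python
from h import *
from station import get_image
rel([.5246,.0229,.054],1.617)
a=get_image("side")
cv2.imwrite("pics/side13.png",cv2.resize(a[130:310,220:360,::-1],None,fx=4,fy=3.3,interpolation=cv2.INTER_CUBIC))
```

```text
t 20.3 pos [0.525  0.0219 0.061 ] yaw 92.43 w 0.0164 F [ 0.9 -5.1  3.2]
move units [0.004 0.01  0.07 ] turn -0.002
```

View pics/side13.png

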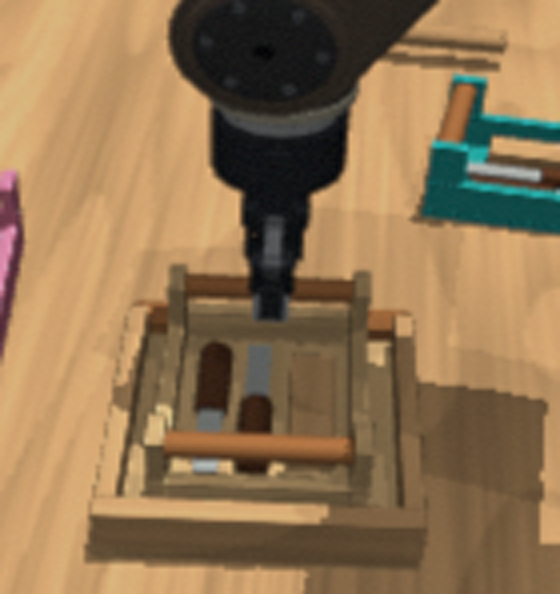

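Run:
```python
from h import *
s=lambda u,v:np.array([220+u/4-.37,130+v/3.3-.35])
o=[("side",(74,-50,64),s(166,442)),("side",(74,50,64),s(352,449)),("side",(-74,-50,64),s(187,287)),("side",(-74,50,64),s(354,290)),("side",(-79,-60,76),s(178,267)),("side",(-79,60,76),s(362,272))]
p=fit5(o,[.5246,.01,1.617,-.05,0.018],.003)
```

```text
p [ 0.5254  0.0081  1.615  -0.0409  0.017 ] yaw 92.5 tilt -2.3
[[-0.2, -0.0], [0.5, 0.1], [-0.1, -0.9], [-0.2, 0.0], [-1.9, -0.1], [2.3, 0.6]]
fe world [0.5179 0.1778 0.0101] bay [ 0.2031 -0.0003  0.0101]
re world [0.5254 0.0081 0.017 ] bay [0.0332 0.0001 0.017 ]
fd world [0.5183 0.1694 0.0745] bay [ 0.1947 -0.0003  0.0745]
rd world [0.5248 0.0217 0.0805] bay [0.0468 0.     0.0805]
c world [0.5216 0.0945 0.0515] bay [ 1.197e-01 -1.000e-04  5.150e-02]
```

The front edge is on the floor at bay x 203, the rear is at x 33 (behind the sill) and 17 mm up. I'll lower the last 7 mm and release.

Emit:
{"api": "jog_arm", "payload": {"moves": [1, 0, 0, 0.02, 0, 1, 0, 0, 0.04, 0, 1, 0, 0, 0.06, 0, 1, 0, 0, 0.06, 0]}}

```text
time: 20.75
tool_pos: [0.5248, 0.0224, 0.055]
eef_rot: [-0.022, 1.0, 0.0, -0.0]
ft_force: [0.6, -3.8, 2.3]
width: 0.0161
```

Emit:
{"api": "jog_arm", "payload": {"moves": [0.5, 0, 0, 0, 0, 0.3, 0, 0, 0, 0, 0, 0, 0, 0, 0, -1, 0, 0, 0, 0, -1, 0, 0, 0, 0, -1, 0, 0, 0, 0, -1, 0, 0, 0, 0, -1, 0, 0, 0, 0, -1, 0, 0, 0, 0]}}

```text
time: 21.65
tool_pos: [0.5248, 0.0225, 0.0553]
eef_rot: [-0.022, 1.0, 0.0, -0.0]
ft_force: [-0.4, 0.2, -0.2]
width: 0.0851
```

Emit:
{"api": "jog_arm", "payload": {"moves": [-1, 0, 0, -0.2, 0, -1, 0, 0, -0.5, 0, -1, 0, 0, -0.9, 0, -1, 0, -0.4, -1, 0, -1, 0, -0.8, -1, 0, -1, 0, -1, -1, 0, -1, 0, -1, -1, 0]}}

```text
time: 22.35
tool_pos: [0.5292, -0.0796, 0.1554]
eef_rot: [-0.02, 1.0, -0.0, 0.0]
ft_force: [0.2, 0.1, -0.4]
width: 0.0852
```

Emit:
{"api": "jog_arm", "payload": {"moves": [-1, 0.5, 0, -0.3, 0, -1, 1, 0, -0.3, 0, -1, 1, 0, -0.3, 0, -1, 1, 0, -0.3, 0]}}

```text
time: 22.75
tool_pos: [0.4284, -0.0812, 0.1858]
eef_rot: [-0.021, 1.0, -0.0, 0.0]
ft_force: [0.4, -1.0, 0.5]
width: 0.0855
```

Run:
```python
from h import *
from station import get_image
rel([.5246,.0229,.054],1.617)
a=get_image("side")
cv2.imwrite("pics/side14.png",cv2.resize(a[130:310,220:360,::-1],None,fx=4,fy=3.3,interpolation=cv2.INTER_CUBIC))
a=get_image("top")
cv2.imwrite("pics/top14.png",a[:,:,::-1])
```

```text
t 22.75 pos [ 0.4284 -0.0812  0.1858] yaw 92.46 w 0.0855 F [ 0.4 -1.   0.5]
move units [-1.005  0.999  1.318] turn -0.002
```

View pics/side14.png

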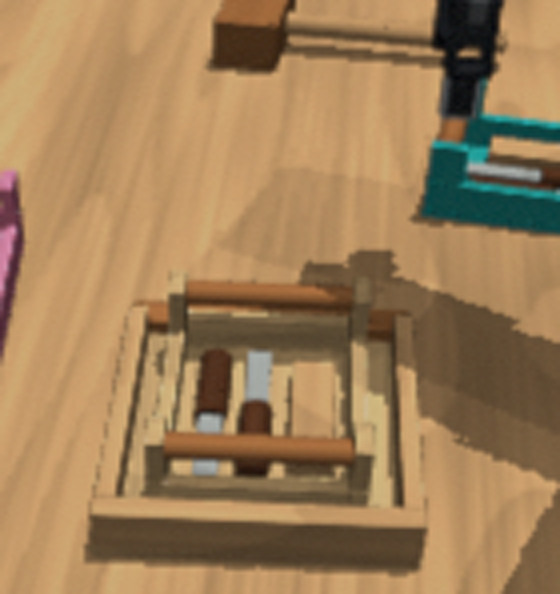

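View pics/top14.png

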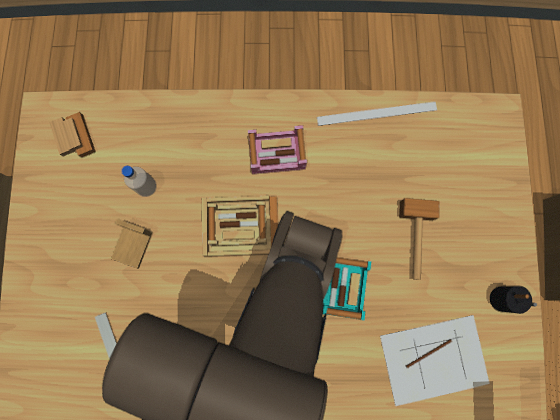

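The tray lies in the bay at top (238,225), and the bottle, corner piece and mallet are where they were. One last fit before I hand in.

Run:
```python
from h import *
s=lambda u,v:np.array([220+u/4-.37,130+v/3.3-.35])
o=[("side",(74,-50,64),s(166,443)),("side",(74,50,64),s(352,450)),("side",(-74,-50,64),s(189,293)),("side",(-74,50,64),s(354,297)),("top",(74,-50,64),np.array([211.5,208.])),("top",(74,50,64),np.array([213.,243.])),("top",(-74,-50,64),np.array([262.3,207.])),("top",(-74,50,64),np.array([264.3,236.]))]
fit5(o,[.5246,.01,1.617,0,0.01],.02)
o=status.get_obs();print(o["time"],o["ft_force"].round(1),abs(o["joint_velocities"]).max())
```

```text
p [0.525  0.0086 1.6184 0.0024 0.0068] yaw 92.7 tilt 0.1
[[0.3, 0.0], [0.9, 0.0], [-0.4, -0.3], [-0.3, 0.3], [0.9, 0.0], [0.0, -1.5], [-0.1, -1.0], [-0.8, 3.5]]
fe world [0.5169 0.1784 0.0072] bay [0.2037 0.0006 0.0072]
re world [0.525  0.0086 0.0068] bay [0.0337 0.0004 0.0068]
fd world [0.5175 0.1672 0.0712] bay [0.1926 0.0006 0.0712]
rd world [0.5245 0.0194 0.0708] bay [0.0446 0.0004 0.0708]
c world [0.521  0.0934 0.045 ] bay [0.1186 0.0005 0.045 ]
22.85 [ 0.1 -0.7  0.1] 0.01588179887936042
```

The tray is flat (0.1°), the rear edge is at bay x 34 mm, the front is at 204 mm, and the centre is 119 mm in. I'm handing in.

```bash
python3 -c "
from station import r
print(r.finish_job())"
```

```text
the job is handed in; nothing more can be done
None
```

The tray is in its bay, lying flat behind the sill and released, and I handed the job in at about 23 s of the 62 s allowed. No verdict was reported.

**What I did:** I lifted the tray's front end by the front dowel, turned it about 11° to line up with the bay, rested it on the sill and let go. Then I took it by the rear dowel and slid it over the sill until its middle was past it. There I opened the fingers so the nose tipped down onto the bay floor. I gripped the rear dowel again, pushed the tray fully in, lowered it, let go and moved the arm clear.

**Last checks, from both cameras:**

| Check | Measured | Required |
|---|---|---|
| Rear edge in from sill's outer face | about 34 mm | at least 22 mm |
| Centre from bay origin | about 119 mm | under 150 mm |
| Tilt | about 0.1° | under 0.05 rad (2.9°) |
| Wrist force after release | about 0 N | nothing touched |

- **Other objects:** the bottle, corner piece, mallet and both look-alikes looked unmoved in the last top picture.
- **Disagreement:** the final fit put the tray's underside at about 7 mm, where the bay floor is 10 mm. I took this as measurement error; one dowel mark was off by 3.5 pixels.
- **Briefly off its supports:** grip friction held the tray's tilt after each lift, so for short times it hung clear of the bench and the sill. The lower edge was then about 19 mm up during the first lift and 28 mm during the second. That is under the 45 mm limit, but it did not follow the instruction to keep part of the tray resting on something. After the second lift I lowered it onto the sill before sliding it.

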